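# Try two spacer sleeves on the gauge pin and sort them

## Task

Try both spacer sleeves, one after the other, on the gauge pin standing in the vice: lower each over the pin until it is fully home on the pin's collar or, without forcing it, until it stops on the taper. Straight after its own trial put each sleeve away before you move the other: one that goes fully home is stood in the round tin, one that stops short goes in the square wooden box. Lower them gently, never drop one, and do not disturb the tin and box or the drill, tape measure and jar.

Things in the scene. Friction and masses are not known exactly. Their poses are not given: they have to be found in the camera images.
- sleeve_a: A bare aluminium spacer sleeve (plain tube, both ends alike), outside diameter 40 mm, 85 mm long, about 0.2 kg, standing upright on the bench. Of the two sleeves, outwardly the same, one has a 26 mm bore and goes right down over the gauge pin, the other a 19 mm bore and stops on the pin's taper. Origin: centre of its underside; z along the tube, up.
- sleeve_b: A bare aluminium spacer sleeve (plain tube, both ends alike), outside diameter 40 mm, 85 mm long, about 0.2 kg, standing upright on the bench. Of the two sleeves, outwardly the same, one has a 26 mm bore and goes right down over the gauge pin, the other a 19 mm bore and stops on the pin's taper. Origin: centre of its underside; z along the tube, up. (the other of the two)
- sleeve_a_mid (a point): Middle of sleeve_a, on its axis, 42.5 mm from either end.
- sleeve_b_mid (a point): Middle of sleeve_b, on its axis, 42.5 mm from either end.
- gauge: Plain steel gauge pin, fixed upright in the vice jaws. Origin: on its axis on top of its collar (48 mm diameter, 6 mm thick, top 131 mm above the bench), where a fitting sleeve's lower end comes to rest; z up. The pin rises 60 mm: 23 mm diameter for 46 mm, then a taper to 12 mm at the tip. The tight sleeve stops with its lower end about 51 mm above this origin.
- vice: Blue bench vice, fixed to the bench. Origin: on the bench under the gauge pin; x along its screw, towards the steel handle. It spans x -130 to 181 mm and y -80 to 80 mm; jaw tops 125 mm high, 100 mm wide, everything else lower or equal.
- tin: Loose open round steel tin, for sleeves that fit: outside diameter 100 mm, wall 3 mm, 60 mm high, floor 4 mm thick. Origin: centre of its underside; z up.
- crate: Loose open square plywood box, for sleeves that stop short: 130 x 130 mm outside, 55 mm high, walls and floor 8 mm. Origin: centre of its underside; z up, x and y along its sides.
- drill: Red and black cordless drill lying on its side, bystander: about 250 x 205 mm, 72 mm high; origin under the battery pack, motor and chuck 150 mm away towards its +y, chuck pointing along +x.
- tape: Black tape measure lying flat, bystander: 68 x 68 x 34 mm; origin: centre of its underside.
- jar: Amber screw-top jar, bystander: 64 mm diameter, 85 mm high; origin: centre of its underside.
Not all that is in view belongs to the job. There is more than one size of the crate; the job needs the smaller.

How it is judged:
By the outcome, as a careful person would: the job done as asked, in the order asked, and still so for the second after the job is handed in, with the robot touching nothing.
It also fails if it takes over 61 s, if anything falls off the work surface, if the arm or the gripper's body presses on something with over 40 N, if the wrist force passes 120 N, or if a joint passes its speed limit or range.

## Robot

A 6-joint arm with a two-finger parallel gripper is mounted at the origin on the work surface. World frame = base frame: x ahead of the robot, y to its left, z up, the work surface at z = 0. Lengths are in m, angles in degrees, forces in N, time in s.
With the tool pointing down it reaches from about 0.3 to 0.75 m from the base axis. Payload 8.5 kg.
Tool frame: the origin (TCP) lies midway between the tips of the shut fingers; the grasp point (between the pads) lies 19 mm behind it; z points along the fingers, y is the line along which they close (so a half turn about z gives the same grasp; the last joint's range is limited). The gripper opens to 85 mm and grips with 20 to 120 N. Pads are 22 mm wide; open, the fingers measure 114 mm over their backs; the gripper's body (76 mm by 85 mm) begins 54 mm behind the grasp point. The pads swing forward as they close: fully open they stand 13 mm farther back than shut.
Start: joints at [59.685, 21.807, 74.336, -0, 83.858, -12.336], TCP at [0.17, 0.523, 0.204] pointing down, gripper open.
Joint ranges: [-178.18, 178.18], [-50.72, 133.34], [12.68, 142.11], [-81.47, 261.47], [9.98, 163.14], [-165.26, 165.26]. Speed limits (degrees/s): [136.94, 136.94, 180, 180, 180, 180].

## Interface

Orientations are given as a 3x3 rotation matrix whose columns are the frame's x, y, z axes.
In Python, from rig import observe, optics, order, spotter gives the robot as it stands.
- The arm moves only by the tool move_arm, never from a script. Its argument "series" is text: rows parted by semicolons, each of 5 numbers parted by spaces: the shift along the tool's x, y, z in cm, then the turn about the tool's z in degrees, then the opening, from -1 (shut) to 1 (fully open). A call has 1 to 8 rows; each row is the pose to reach, as a shift and turn from the pose commanded when the call began, along the tool's axes at that moment; what a row does not reach only later rows make up. A row lasts 1/8 s, in which the tool goes at most 62.5 mm and 10.7 degrees, less where a joint would pass 70% of its speed; a pose out of reach is approached as far as the arm can. A call with a gripper value outside its range is refused whole. The fingers move at their own pace and stop on an object; "force" is the grip in N (left out, the last holds). Time passes only in rows, so rows that repeat a pose let the fingers close. It gives the time, the measured TCP pose, the force, the opening and the grip force at its end, in the units of the state.
- observe(): the state, without advancing time (a new reading comes with each control period).
- optics.get_image(name): name is "side" or "top"; returns a dict with "pixels" (400x640x3 uint8, blue, green, red), "camera_matrix" (3x3 intrinsics, pixels), "dist" ([k1, k2, p1, p2, k3] as OpenCV has them; the pictures are not rectified), "rvec" (rotation vector, rad) and "tvec" (3), from world to camera coordinates, as OpenCV has them. Camera axes: x right, y down, z forward; pixel columns grow to the right and rows downward; lengths in m; the calibration is good to about 2 mm. A picture is of the moment at which its call begins. There is no depth.
- order.close_job(): hands the job in; it is judged then, once.
Trained networks look in the newest picture that a camera, given by its name, has taken for a name from the list of things; names that differ only in an ending like _2 or _b are one class to them, and where a whole thing is asked for, a point or a joint stands for the part that bears it (a point fixed in the world has none). Each returns a list of dicts, best first, with "score" (0 to 1); they miss things now and then, are a little off and sometimes report something else, mostly with a low value. They report only what shows in the picture. A call takes as long as a camera call. They do not tell look-alikes from the thing itself.
- spotter.find_in(thing, camera): "point" ([x, y, z] in m, in world coordinates, good to about 4 mm: the middle of the surface that is visible of it).
- spotter.cut_out(thing, camera): "pixels" (400x640 bool, what is visible of it).
- spotter.mark_of(thing, camera): "point" ([x, y, z] in m, in world coordinates, good to about 4 mm: a listed point, or the origin of a listed thing).
The state is a dict: "time_s": time; "q": joint angles; "qvel": joint speeds; "joint_efforts": joint torques, N m; "position": TCP position; "tool_rot": TCP orientation; "ft_force": force on the tool from outside, world axes, zero at the start; "wrist_torque": the same for the moment, N m; "grip_width": finger opening in m; "gripper_force": force on a finger pad.
Only numpy, scipy, OpenCV 4.12 (cv2) and the standard library are available. Lean on these libraries where they do the work, as an engineer would, in place of code of your own. Each camera call takes 0.05 s, during which the arm holds its last target. There are 200 camera calls.

## Working session

There is one attempt and no reset: what is moved stays moved. The work goes in short steps, Python scripts to look and compute and a tool call to move; the robot and the scene stay as the last step left them, time stands still between calls to the robot, and variables do not carry over. Pictures are saved under pics/ and viewed, at most 10 in all, crops included, and the job is handed in when it is done.

Besides the shell and the picture viewer there is one more tool, called as a command line: name --argument value ..., lists and objects as JSON in quotes. move_arm: Moves the arm, as the interface text tells. Its arguments: {"type":"object","properties":{"series":{"type":"string"},"force":{"type":"number"}},"required":["series"]}

```bash
mkdir -p pics; cat > look.py <<'E'
from rig import observe, optics, order, spotter
import cv2, numpy as np
def snap(cam,name):
    im=optics.get_image(cam); cv2.imwrite(f'pics/{name}.png',im['pixels']); return im
E
python3 - <<'E'
from look import *
for c in ('top','side'):
    snap(c,c+'0')
    for t in ('sleeve_a','gauge','vice','tin','crate','drill','tape','jar'):
        for f in ('mark_of',):
            print(c,t,[(np.round(d['point'],3).tolist(),round(d['score'],2)) for d in getattr(spotter,f)(t,c)])
s=observe();print({k:np.round(s[k],3).tolist() for k in ('time_s','position','tool_rot','ft_force','grip_width')})
E
```

```text
top sleeve_a [([0.47, -0.351, 0.005], 0.58), ([0.546, 0.017, 0.137], 0.53), ([0.562, -0.259, -0.001], 0.46)]
top gauge [([0.543, 0.015, 0.134], 0.52)]
top vice [([0.541, 0.02, 0.0], 0.68)]
top tin [([0.596, 0.275, 0.001], 0.58)]
top crate [([0.397, 0.318, 0.002], 0.61), ([0.404, 0.562, -0.001], 0.57)]
top drill [([0.754, 0.209, -0.001], 0.61)]
top tape [([0.737, -0.242, -0.004], 0.56)]
top jar [([0.354, -0.161, 0.005], 0.78)]
side sleeve_a [([0.463, -0.35, -0.003], 0.79), ([0.545, 0.017, 0.129], 0.73), ([0.563, -0.262, -0.004], 0.61)]
side gauge [([0.545, 0.022, 0.127], 0.77)]
side vice [([0.542, 0.02, 0.002], 0.71)]
side tin [([0.598, 0.277, 0.001], 0.56)]
side crate [([0.396, 0.314, -0.002], 0.95), ([0.407, 0.564, -0.002], 0.66), ([0.566, -0.263, 0.043], 0.51), ([0.562, -0.264, -0.002], 0.32)]
side drill [([0.758, 0.214, 0.001], 0.57)]
side tape [([0.738, -0.243, 0.004], 0.86)]
side jar [([0.463, -0.348, -0.002], 0.48)]
{'time_s': 0.9, 'position': [0.17, 0.523, 0.204], 'tool_rot': [[-0.951, 0.309, 0.0], [0.309, 0.951, 0.0], [-0.0, 0.0, -1.0]], 'ft_force': [-0.003, 1.164, 0.985], 'grip_width': 0.086}
```

View pics/top0.png

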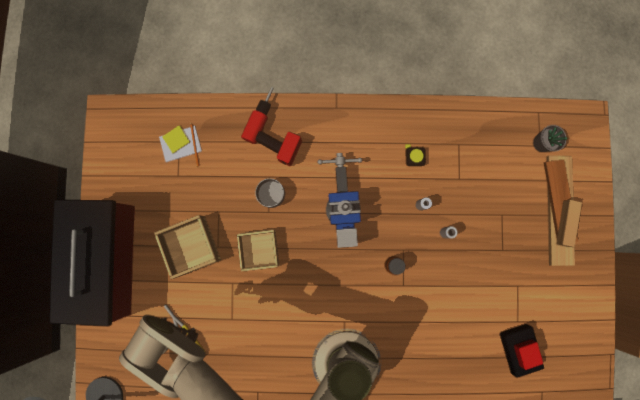

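View pics/side0.png

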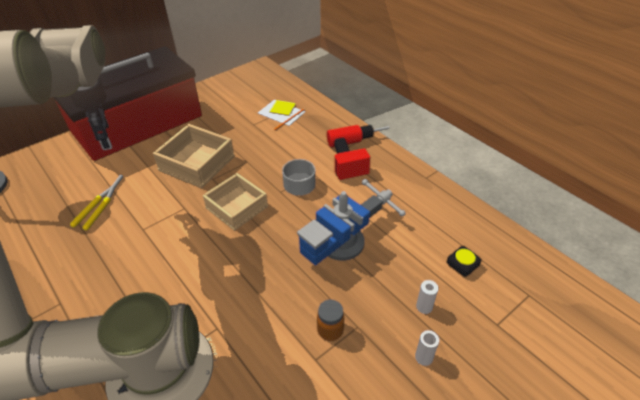

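Top view: sleeves are at px (426,203) and (451,232), the gauge at (345,207), the tin at (270,193) and the small crate at (258,250). The larger look-alike crate is at (186,246). The side view shows the same layout, with the sleeves at (428,297) and (427,348). Next I refine these positions by silhouette fitting.

```bash
cat >> look.py <<'E'
from scipy.optimize import minimize
def ring(r,z,n=40):
    a=np.linspace(0,2*np.pi,n,endpoint=False); return np.c_[r*np.cos(a),r*np.sin(a),np.full(n,z)]
def box(h,z): return np.array([[i*h,j*h,z] for i in(-1,1) for j in(-1,1)])
SH={'sleeve_a':[np.r_[ring(.02,0),ring(.02,.085)]],'tin':[np.r_[ring(.05,0),ring(.05,.06)]],
 'jar':[np.r_[ring(.032,0),ring(.032,.085)]],'crate':[np.r_[box(.065,0),box(.065,.055)]],
 'gauge':[np.r_[ring(.024,-.006),ring(.024,0)],np.r_[ring(.0115,0),ring(.0115,.046)],np.r_[ring(.0115,.046),ring(.006,.06)]]}
def render(im,pieces,p,yaw=0,S=4):
    m=np.zeros((400*S,640*S),np.uint8); c,s=np.cos(yaw),np.sin(yaw)
    for P in pieces:
        W=P@np.array([[c,s,0],[-s,c,0],[0,0,1]])+p
        uv=cv2.projectPoints(W,im['rvec'],im['tvec'],im['camera_matrix'],im['dist'])[0][:,0]
        h=cv2.convexHull(uv.astype(np.float32))
        cv2.fillConvexPoly(m,np.round(((h+.5)*S-.5)*16).astype(np.int32),255,shift=4)
    return cv2.resize(m,(640,400),interpolation=cv2.INTER_AREA)/255.
def fit(ims,masks,name,p0,yaw=False,freez=False):
    """silhouette IoU fit of (x,y[,z][,yaw]) over the given cameras"""
    def cost(v):
        p=[v[0],v[1],v[2] if freez else p0[2]]
        t=0
        for im,m in zip(ims,masks):
            r=render(im,SH[name],p,v[-1]*10 if yaw else 0); t+=1-np.minimum(r,m).sum()/np.maximum(r,m).sum()
        return t/len(ims)
    v0=list(p0[:2])+([p0[2]] if freez else [])+([0] if yaw else [])
    s=np.vstack([v0]+[np.array(v0)+.006*np.eye(len(v0))[i] for i in range(len(v0))])
    r=minimize(cost,v0,method='Nelder-Mead',options=dict(initial_simplex=s,xatol=1e-4,fatol=1e-4))
    v=r.x.copy()
    if yaw: v[-1]=np.degrees(v[-1]*10)
    return np.round(v,4).tolist(),round(r.fun,3)
def mask_near(name,cam,im,p):
    uv=cv2.projectPoints(np.array([p],float),im['rvec'],im['tvec'],im['camera_matrix'],im['dist'])[0].ravel()
    best=None
    for d in spotter.cut_out(name,cam):
        y,x=np.nonzero(d['pixels'])
        if len(x)==0: continue
        e=np.hypot(x.mean()-uv[0],y.mean()-uv[1])
        if best is None or e<best[0]: best=(e,d['pixels'].astype(float))
    return best[1] if best and best[0]<25 else None
E
python3 - <<'E'
from look import *
ims={c:optics.get_image(c) for c in('top','side')}
for n,p,y in [('sleeve_a',(.563,-.26,0),0),('sleeve_a',(.466,-.35,0),0),('gauge',(.544,.018,.131),0),('tin',(.597,.276,0),0),('crate',(.397,.316,0),1),('jar',(.354,-.161,0),0)]:
    ms={c:mask_near(n,c,ims[c],(p[0],p[1],p[2]+.03)) for c in ims}
    for cs in(['top','side'],['top'],['side']):
        cs=[c for c in cs if ms[c] is not None]
        if cs: print(n,cs,fit([ims[c] for c in cs],[ms[c] for c in cs],n,p,bool(y)))
for c in ims: print(c,'cam at',np.round(-cv2.Rodrigues(ims[c]['rvec'])[0].T@ims[c]['tvec'].ravel(),2))
big=[cv2.resize(ims['side']['pixels'][140:260,290:420],(640,590),interpolation=cv2.INTER_CUBIC)]
cv2.imwrite('pics/vice.png',big[0])
print(np.round(observe()['q'],1))
E
```

```text
sleeve_a ['top', 'side'] ([0.5667, -0.2639], np.float64(0.091))
sleeve_a ['top'] ([0.5672, -0.2627], np.float64(0.106))
sleeve_a ['side'] ([0.566, -0.2646], np.float64(0.054))
sleeve_a ['top', 'side'] ([0.4664, -0.3503], np.float64(0.13))
sleeve_a ['top'] ([0.4666, -0.3499], np.float64(0.139))
sleeve_a ['side'] ([0.4677, -0.3498], np.float64(0.118))
gauge ['top', 'side'] ([0.5451, 0.0158], np.float64(0.118))
gauge ['top'] ([0.5444, 0.0172], np.float64(0.166))
gauge ['side'] ([0.5452, 0.0156], np.float64(0.067))
tin ['top', 'side'] ([0.5991, 0.2746], np.float64(0.037))
tin ['top'] ([0.599, 0.2749], np.float64(0.042))
tin ['side'] ([0.5994, 0.2741], np.float64(0.031))
crate ['side'] ([0.397, 0.3139, 7.5307], np.float64(0.03))
crate ['side'] ([0.397, 0.3139, 7.5307], np.float64(0.03))
jar ['top', 'side'] ([0.3516, -0.1629], np.float64(0.198))
jar ['top'] ([0.3541, -0.1583], np.float64(0.22))
jar ['side'] ([0.3527, -0.1643], np.float64(0.165))
top cam at [0.45 0.09 1.57]
side cam at [-0.03 -0.59  1.01]
[ 59.7  21.8  74.3  -0.   83.9 -12.3]
```

move_arm --series "0 0 -5 -10 1; 0 0 -8 -18 1; 0 0 -8 -18 1" --force 50

```text
time_s: 1.98
position: [0.1701, 0.5238, 0.2865]
tool_rot: [[-1.0, -0.001, 0.002], [-0.001, 1.0, 0.004], [-0.002, 0.004, -1.0]]
ft_force: [0.5, 0.1, -0.1]
grip_width: 0.0855
gripper_force: 0.0
```

move_arm --series "-2.5 -5 0 0 1; -5 -10 0 0 1; -7.6 -15 0 0 1; -10 -20 0 0 1; -12.6 -25 0 0 1; -15 -30 0 0 1; -17.6 -35 0 0 1; -20 -40 0 0 1"

```text
time_s: 2.98
position: [0.3701, 0.1214, 0.2835]
tool_rot: [[-1.0, 0.001, -0.001], [0.001, 1.0, 0.0], [0.001, 0.0, -1.0]]
ft_force: [0.4, 0.9, 0.3]
grip_width: 0.0856
gripper_force: 0.0
```

move_arm --series "-2.5 -5 0 0 1; -5 -10 0 0 1; -7.6 -15 0 0 1; -10 -20 0 0 1; -12.6 -25 0 0 1; -15 -30 0 0 1; -17.6 -35 0 0 1; -19.6 -38.7 0 0 1"

```text
time_s: 3.98
position: [0.5664, -0.2658, 0.2825]
tool_rot: [[-1.0, 0.002, -0.002], [0.002, 1.0, 0.001], [0.002, 0.001, -1.0]]
ft_force: [0.7, 0.3, -0.2]
grip_width: 0.0854
gripper_force: 0.0
```

move_arm --series "0 0 5 0 1; 0 0 10 0 1; 0 0 12 0 1; 0 0 12 0 1"

```text
time_s: 4.47
position: [0.5651, -0.2631, 0.1619]
tool_rot: [[-1.0, 0.001, -0.004], [0.001, 1.0, 0.003], [0.004, 0.003, -1.0]]
ft_force: [0.9, -0.7, 0.6]
grip_width: 0.0855
gripper_force: 0.0
```

```bash
python3 - <<'E'
from look import *
s=observe();print(np.round(s['q'],1),np.round(s['position'],4),s['time_s'])
E
```

```text
[ -35.8   31.1   65.7   -0.    83.5 -125.8] [ 0.5651 -0.2631  0.1619] 4.475
```

move_arm --series "0 0 5 0 1; 0 0 9 0 1; 0 0 11.4 0 1; 0 0 11.4 0 1; 0 0 11.4 0 -1; 0 0 11.4 0 -1; 0 0 11.4 0 -1; 0 0 11.4 0 -1" --force 50

```text
time_s: 5.48
position: [0.5668, -0.2639, 0.0521]
tool_rot: [[-1.0, -0.0, 0.003], [-0.0, 1.0, -0.001], [-0.003, -0.001, -1.0]]
ft_force: [-0.1, 1.1, 7.6]
grip_width: 0.0363
gripper_force: 49.2
```

move_arm --series "0 0 0 0 -1; 0 0 0 0 -1; 0 0 0 0 -1; 0 0 0 0 -1"

```text
time_s: 5.98
position: [0.5668, -0.2639, 0.0521]
tool_rot: [[-1.0, -0.0, 0.003], [-0.0, 1.0, -0.001], [-0.003, -0.001, -1.0]]
ft_force: [0.1, 2.1, 7.0]
grip_width: 0.0367
gripper_force: 49.2
```

```bash
python3 - <<'E'
from look import *
im=snap('side','g1'); t=optics.get_image('top')
a=cv2.resize(im['pixels'][190:370,350:520],(560,590),interpolation=cv2.INTER_CUBIC)
cv2.imwrite('pics/g1.png',a)
for c in('top','side'): print([(np.round(d['point'],3).tolist(),round(d['score'],2)) for d in spotter.mark_of('sleeve_a_mid',c)])
E
```

```text
[]
[([0.468, -0.349, 0.042], 0.66)]
```

View pics/g1.png

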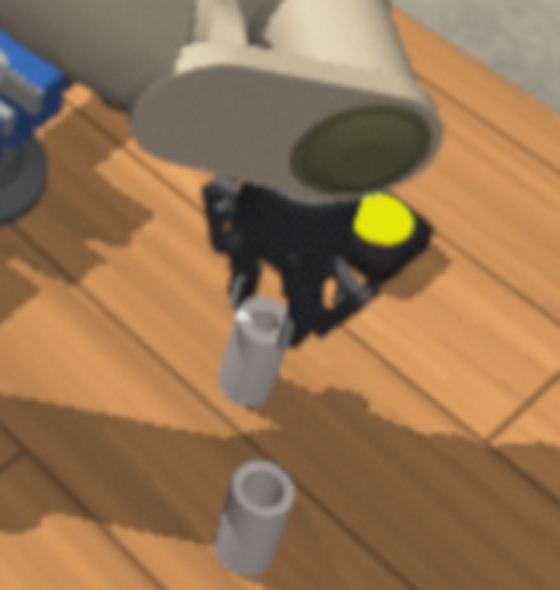

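Side crop: the sleeve stands with its top at crop (265,315). The fingers look off to the far side of it, so I check the offset numerically.

```bash
python3 - <<'E'
from look import *
im=optics.get_image('side')
for n in ('sleeve_a',):
    for d in spotter.cut_out(n,'side'):
        y,x=np.nonzero(d['pixels']); print(round(d['score'],2),x.mean(),y.mean(),len(x),x.min(),x.max(),y.min(),y.max())
        if y.mean()>270 and y.mean()<320: print(fit([im],[d['pixels'].astype(float)],n,(.566,-.264,0)))
T=observe()['position']
for z in(.05,.07,.12):
    W=np.array([[T[0],T[1]+s,z] for s in(-.02,0,.02)])
    uv=cv2.projectPoints(W,im['rvec'],im['tvec'],im['camera_matrix'],im['dist'])[0][:,0]
    print(z,((uv-[350,190])*[560/170,590/180]).round().tolist())
E
```

```text
0.96 426.2686567164179 297.56076759061835 469 417 436 281 313
([0.5647, -0.2645], np.float64(0.172))
0.89 425.6029411764706 347.5718954248366 612 413 438 331 364
0.05 [[277.0, 361.0], [255.0, 343.0], [234.0, 325.0]]
0.07 [[281.0, 346.0], [259.0, 327.0], [238.0, 309.0]]
0.12 [[293.0, 304.0], [271.0, 286.0], [249.0, 267.0]]
```

```bash
python3 - <<'E'
from look import *
im=optics.get_image('side')
x0,y0,x1,y1=395,235,475,320; S=7
a=cv2.resize(im['pixels'][y0:y1,x0:x1],None,fx=S,fy=S,interpolation=cv2.INTER_CUBIC)
T=observe()['position']
def pr(W): return (((cv2.projectPoints(np.array(W,float),im['rvec'],im['tvec'],im['camera_matrix'],im['dist'])[0][:,0])-[x0,y0]+.5)*S).round().astype(np.int32)
for y,c in((-.02,(0,0,255)),(.02,(0,255,0))):
    cv2.polylines(a,[pr([[T[0]+i,T[1]+y,z] for i,z in((-.011,.055),(.011,.055),(.011,.09),(-.011,.09))])],True,c,1)
for z in(0,.085): cv2.polylines(a,[pr(ring(.02,z)+[.5657,-.264,0])],True,(255,255,0),1)
cv2.imwrite('pics/g2.png',a); print(a.shape)
E
```

```text
(595, 560, 3)
```

View pics/g2.png

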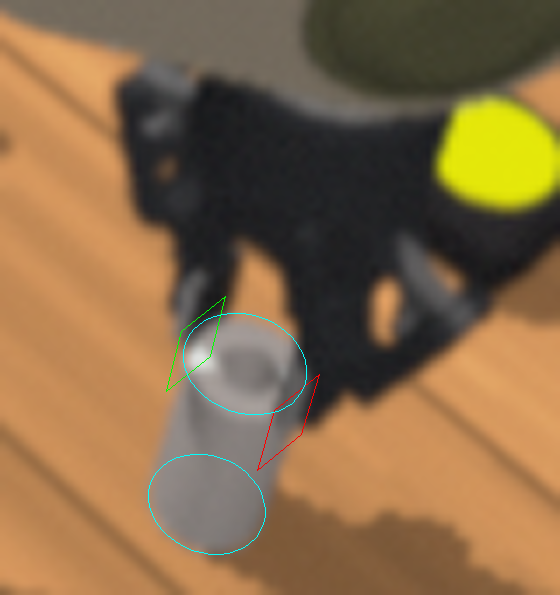

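Overlay: the finger tips (310,430) lie about 20 mm behind the predicted pads (red and green), so the sleeve may be held only at the pad edges. I release, rise and check where the shut tips really are.

move_arm --series "0 0 0 0 1; 0 0 0 0 1; 0 0 0 0 1; 0 0 -5 0 1; 0 0 -10 0 1; 0 0 -12 0 -1; 0 0 -12 0 -1; 0 0 -12 0 -1"

```text
time_s: 7.32
position: [0.5655, -0.2634, 0.1688]
tool_rot: [[-1.0, -0.0, -0.002], [-0.0, 1.0, 0.001], [0.002, 0.001, -1.0]]
ft_force: [-0.4, 1.0, -0.5]
grip_width: 0.0322
gripper_force: 0.0
```

move_arm --series "0 0 0 0 -1; 0 0 0 0 -1"

```text
time_s: 7.58
position: [0.5659, -0.2636, 0.1695]
tool_rot: [[-1.0, -0.0, -0.001], [-0.0, 1.0, 0.001], [0.001, 0.001, -1.0]]
ft_force: [-0.2, 0.4, 0.4]
grip_width: 0.0
gripper_force: 0.0
```

```bash
python3 - <<'E'
from look import *
im=optics.get_image('side')
x0,y0,x1,y1=395,200,485,320; S=5
a=cv2.resize(im['pixels'][y0:y1,x0:x1],None,fx=S,fy=S,interpolation=cv2.INTER_CUBIC)
T=np.array(observe()['position']);print(T)
def pr(W): return (((cv2.projectPoints(np.array(W,float),im['rvec'],im['tvec'],im['camera_matrix'],im['dist'])[0][:,0])-[x0,y0]+.5)*S).round().astype(np.int32)
for w,c in(((0,0,0),(0,0,255)),((0,0,.02),(0,255,0)),((.02,0,0),(255,0,255))):
    cv2.drawMarker(a,tuple(map(int,pr([T+w])[0])),c,cv2.MARKER_CROSS,12,1)
for z in(0,.085): cv2.polylines(a,[pr(ring(.02,z)+[.5657,-.264,0])],True,(255,255,0),1)
m=mask_near('sleeve_a','side',im,(.566,-.264,.04))
print(fit([im],[m],'sleeve_a',(.5657,-.264,0)))
cv2.imwrite('pics/g3.png',a)
E
```

```text
[ 0.5659422  -0.26363439  0.16968601]
([0.5652, -0.264], np.float64(0.12))
```

View pics/g3.png

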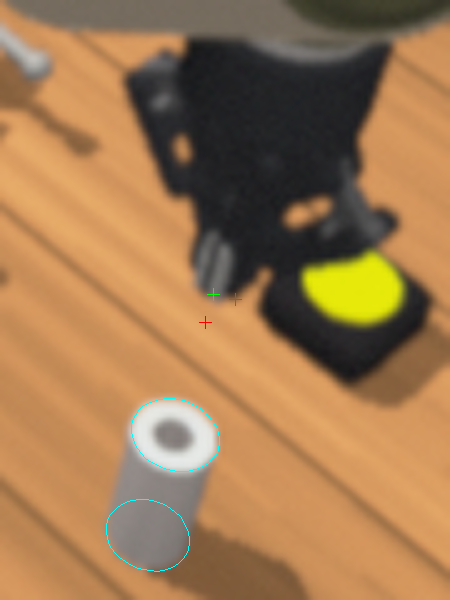

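The shut tips at (212,295) show about 20 mm higher than the stated TCP, with xy correct, so I only had the sleeve's top rim. I'll grip 20 mm lower. The visible bore looks narrow (about 0.47 of the outside diameter).

move_arm --series "0 0 0 0 1; 0 0 0 0 1; 0 0 0 0 1; 0 0 0 0 1; 0 0 5 0 1; 0 0 10 0 1; 0 0 14 0 1; 0 0 14 0 1"

```text
time_s: 8.68
position: [0.5647, -0.2628, 0.0279]
tool_rot: [[-1.0, -0.0, -0.005], [-0.0, 1.0, 0.003], [0.005, 0.003, -1.0]]
ft_force: [-0.0, -0.1, 0.1]
grip_width: 0.0855
gripper_force: 0.0
```

move_arm --series "0 0 0 0 -1; 0 0 0 0 -1; 0 0 0 0 -1; 0 0 0 0 -1; 0 0 0 0 -1" --force 50

```text
time_s: 9.3
position: [0.5668, -0.264, 0.0323]
tool_rot: [[-1.0, -0.0, 0.003], [-0.0, 1.0, -0.002], [-0.003, -0.002, -1.0]]
ft_force: [0.1, 2.8, 6.5]
grip_width: 0.0388
gripper_force: 49.7
```

move_arm --series "0 0 -1 0 -1; 0 0 -4 0 -1; 0 0 -8 0 -1; 0 0 -12 0 -1; 0 0 -16 0 -1; 0 0 -20 0 -1; 0 0 -22.5 0 -1; 0 0 -23 0 -1"

```text
time_s: 10.3
position: [0.5662, -0.2639, 0.2624]
tool_rot: [[-1.0, -0.0, 0.003], [-0.0, 1.0, -0.002], [-0.003, -0.002, -1.0]]
ft_force: [-0.0, -0.0, -3.1]
grip_width: 0.0386
gripper_force: 50.8
```

move_arm --series "0.2 3 0 0 -1; 0.5 7 0 0 -1; 0.9 12 0 0 -1; 1.2 16 0 0 -1; 1.6 21 0 0 -1; 1.9 25 0 0 -1; 2.1 27.5 0 0 -1; 2.1 28 0 0 -1"

```text
time_s: 11.3
position: [0.5443, 0.0176, 0.2595]
tool_rot: [[-1.0, -0.002, -0.002], [-0.002, 1.0, 0.0], [0.002, 0.0, -1.0]]
ft_force: [0.2, -0.4, -2.7]
grip_width: 0.0387
gripper_force: 50.9
```

```bash
cat > rel.py <<'E'
from look import *
import sys
bot=float(sys.argv[1]); tag=sys.argv[2]
ims={c:optics.get_image(c) for c in('top','side')}
T=np.array(observe()['position']); print('T',T.round(4),observe()['grip_width'])
for c in ims:
    for n,p in(('sleeve_a',(T[0],T[1],bot)),('gauge',(.545,.016,.131))):
        m=mask_near(n,c,ims[c],(p[0],p[1],p[2]+.03))
        if m is None: print(c,n,None); continue
        print(c,n,m.sum(),fit([ims[c]],[m],n,p))
im=ims['side']
u,v=cv2.projectPoints(np.array([[.545,.016,.2]]),im['rvec'],im['tvec'],im['camera_matrix'],im['dist'])[0].ravel().astype(int)
x0,y0,S=u-50,v-50,6
a=cv2.resize(im['pixels'][y0:y0+95,x0:x0+100],None,fx=S,fy=S,interpolation=cv2.INTER_CUBIC)
def pr(W): return (((cv2.projectPoints(np.array(W,float),im['rvec'],im['tvec'],im['camera_matrix'],im['dist'])[0][:,0])-[x0,y0]+.5)*S).round().astype(np.int32)
for z in(0,.085): cv2.polylines(a,[pr(ring(.02,z)+[T[0],T[1],bot])],True,(255,255,0),1)
for r,z in((.024,.131),(.0115,.131),(.0115,.177),(.006,.191)): cv2.polylines(a,[pr(ring(r,z)+[.545,.016,0])],True,(0,255,0),1)
cv2.imwrite(f'pics/{tag}.png',a)
E
python3 rel.py .23 r1
```

```text
T [0.5447 0.0163 0.2597] 0.03890909953116462
top sleeve_a None
top gauge None
side sleeve_a 496.0 ([0.5436, 0.0157], np.float64(0.221))
side gauge 351.0 ([0.5446, 0.0156], np.float64(0.081))
```

View pics/r1.png

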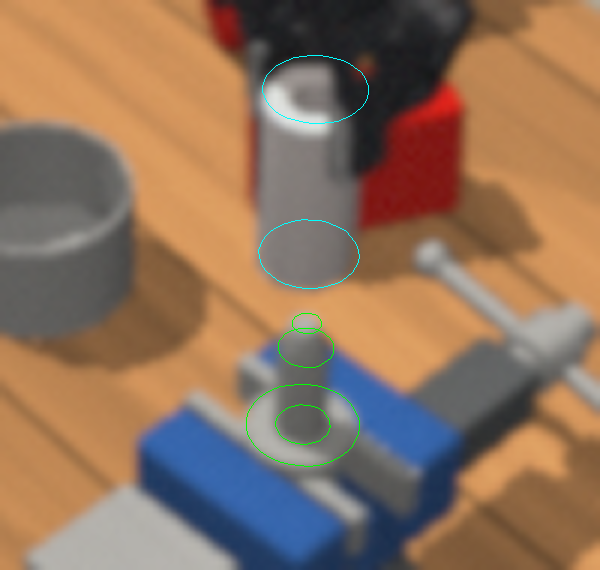

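The sleeve is centred over the pin: overlay bottom (308,254), pin tip (307,323). I lower it gently, watching the force.

move_arm --series "0 0 1 0 -1; 0 0 2.2 0 -1; 0 0 3.2 0 -1; 0 0 3.8 0 -1; 0 0 4.2 0 -1; 0 0 4.4 0 -1; 0 0 4.5 0 -1; 0 0 4.6 0 -1"

```text
time_s: 12.6
position: [0.5451, 0.0163, 0.2145]
tool_rot: [[-1.0, -0.0, 0.001], [-0.0, 1.0, -0.0], [-0.001, -0.0, -1.0]]
ft_force: [0.7, 0.0, -2.0]
grip_width: 0.0385
gripper_force: 50.9
```

move_arm --series "0 0 0.1 0 -1; 0 0 0.2 0 -1; 0 0 0.2 0 -1"

```text
time_s: 12.98
position: [0.5453, 0.0163, 0.213]
tool_rot: [[-1.0, -0.0, 0.002], [-0.0, 1.0, -0.0], [-0.002, -0.0, -1.0]]
ft_force: [-0.0, 1.7, 4.3]
grip_width: 0.0385
gripper_force: 51.6
```

move_arm --series "0 0 0.1 0 -1; 0 0 0.1 0 -1"

```text
time_s: 13.22
position: [0.5455, 0.0163, 0.2127]
tool_rot: [[-1.0, -0.0, 0.003], [-0.0, 1.0, -0.0], [-0.003, -0.0, -1.0]]
ft_force: [0.1, 0.4, 8.4]
grip_width: 0.0387
gripper_force: 52.1
```

It stops on the taper (lower end about 51 mm above the collar), so this is the tight sleeve and goes to the small crate.

move_arm --series "0 0 -1 0 -1; 0 0 -3 0 -1; 0 0 -5 0 -1; 1 2 -5 0 -1; 2.5 5 -5 0 -1; 4.5 9 -5 0 -1; 6.5 13 -5 0 -1; 8.5 17 -5 0 -1"

```text
time_s: 14.22
position: [0.4578, 0.188, 0.2604]
tool_rot: [[-1.0, -0.001, -0.002], [-0.001, 1.0, -0.0], [0.002, -0.0, -1.0]]
ft_force: [0.5, 0.4, -3.0]
grip_width: 0.039
gripper_force: 51.0
```

move_arm --series "2 4 0 0 -1; 4 8 0 0 -1; 5.5 11 0 0 -1; 6.3 12.8 0 0 -1; 6.3 12.8 4 0 -1; 6.3 12.8 9 0 -1; 6.3 12.8 14 0 -1; 6.3 12.8 16 0 -1"

```text
time_s: 15.22
position: [0.3938, 0.3138, 0.0981]
tool_rot: [[-1.0, -0.001, -0.006], [-0.001, 1.0, -0.003], [0.006, -0.003, -1.0]]
ft_force: [0.1, -0.3, -2.0]
grip_width: 0.0389
gripper_force: 51.1
```

```bash
python3 - <<'E'
from look import *
im=optics.get_image('side'); T=observe()['position']
m=mask_near('crate','side',im,(.397,.314,.03)); print(T, m is not None and fit([im],[m],'crate',(.397,.314,0),True))
m=mask_near('sleeve_a','side',im,(T[0],T[1],T[2]+.013)); print(m is not None and fit([im],[m],'sleeve_a',(T[0],T[1],T[2]-.03)))
E
```

```text
[0.39341142 0.31348886 0.09675837] ([0.3965, 0.3134, 7.1425], np.float64(0.15))
([0.3885, 0.3109], np.float64(0.263))
```

move_arm --series "0 0 2.5 0 -1; 0 0 4.5 0 -1; 0 0 5.3 0 -1; 0 0 5.6 0 -1; 0 0 5.8 0 -1; 0 0 6 0 -1; 0 0 6.1 0 -1; 0 0 6.1 0 -1"

```text
time_s: 16.38
position: [0.3969, 0.3143, 0.0404]
tool_rot: [[-1.0, -0.0, 0.0], [-0.0, 1.0, 0.0], [-0.0, 0.0, -1.0]]
ft_force: [-0.2, 0.3, -2.5]
grip_width: 0.0386
gripper_force: 51.2
```

move_arm --series "0 0 0.1 0 -1; 0 0 0.2 0 -1; 0 0 0.2 0 -1"

```text
time_s: 16.75
position: [0.3977, 0.3146, 0.0402]
tool_rot: [[-1.0, -0.001, 0.003], [-0.0, 1.0, 0.001], [-0.003, 0.001, -1.0]]
ft_force: [-2.1, -2.0, 16.7]
grip_width: 0.0386
gripper_force: 52.4
```

move_arm --series "0 0 -0.1 0 -1; 0 0 -0.1 0 0.1; 0 0 -0.1 0 0.3; 0 0 -0.1 0 0.4; 0 0 -0.1 0 0.4; 0 0 -3 0 0.4; 0 0 -8 0 0.4; 0 0 -13 0 0.4"

```text
time_s: 17.75
position: [0.3966, 0.3141, 0.1697]
tool_rot: [[-1.0, -0.0, -0.001], [-0.0, 1.0, -0.0], [0.001, -0.0, -1.0]]
ft_force: [1.1, 0.8, 0.1]
grip_width: 0.0598
gripper_force: 0.0
```

```bash
python3 - <<'E'
from look import *
im=optics.get_image('side'); T=observe()['position']
a=cv2.resize(im['pixels'][150:270,170:330],None,fx=4,fy=4,interpolation=cv2.INTER_CUBIC); cv2.imwrite('pics/c1.png',a)
for n in('sleeve_a','crate'): print(n,[(np.round(d['point'],3).tolist(),round(d['score'],2)) for d in spotter.mark_of(n,'side')])
m=mask_near('crate','side',im,(.397,.314,.03)); print(m is not None and fit([im],[m],'crate',(.397,.314,0),True))
m=mask_near('sleeve_a','side',im,(.467,-.35,.04)); print(m is not None and fit([im],[m],'sleeve_a',(.467,-.35,0)))
E
```

```text
sleeve_a [([0.394, 0.316, 0.007], 0.69)]
crate [([0.405, 0.563, 0.0], 0.83), ([0.397, 0.315, 0.002], 0.75), ([0.472, -0.35, 0.043], 0.23)]
([0.3966, 0.3137, 7.6269], np.float64(0.206))
False
```

View pics/c1.png

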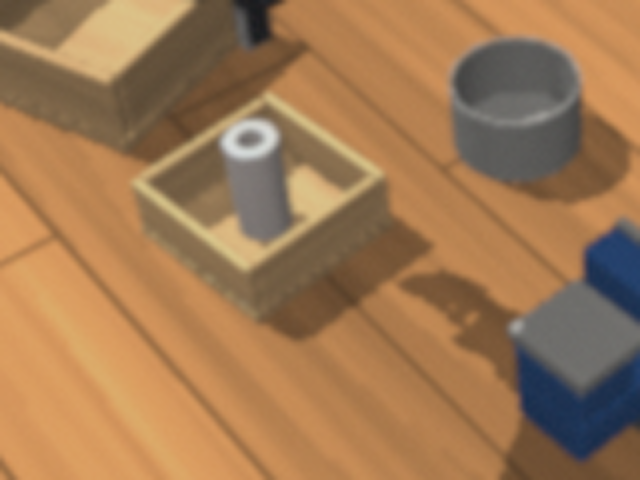

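The first sleeve stands upright in the small crate (sleeve crop px (258,185)), and the crate has not moved. Now the second sleeve.

move_arm --series "0 0 -5 0 1; 0 0 -11 0 1; -0.6 -6 -11 0 1; -1.2 -12 -11 0 1; -1.8 -18 -11 0 1; -2.4 -24 -11 0 1; -3 -30 -11 0 1; -3.6 -36 -11 0 1"

```text
time_s: 19.0
position: [0.4325, -0.0477, 0.2768]
tool_rot: [[-1.0, -0.0, -0.003], [-0.0, 1.0, 0.001], [0.003, 0.001, -1.0]]
ft_force: [0.7, 0.3, -0.3]
grip_width: 0.0855
gripper_force: 0.0
```

move_arm --series "-0.6 -6 0 0 1; -1.2 -12 0 0 1; -1.8 -18 0 0 1; -2.4 -24 0 0 1; -3 -28 0 0 1; -3.4 -30.4 0 0 1; -3.4 -30.4 5 0 1; -3.4 -30.4 10 0 1"

```text
time_s: 20.0
position: [0.4666, -0.3497, 0.175]
tool_rot: [[-1.0, 0.0, -0.002], [0.0, 1.0, 0.002], [0.002, 0.002, -1.0]]
ft_force: [0.8, -1.3, 0.2]
grip_width: 0.0852
gripper_force: 0.0
```

```bash
python3 - <<'E'
from look import *
im=optics.get_image('side'); T=observe()['position']; print(T)
m=mask_near('sleeve_a','side',im,(.467,-.35,.04)); print(m is not None and fit([im],[m],'sleeve_a',(.467,-.35,0)))
E
```

```text
[ 0.46439824 -0.34716435  0.16811179]
([0.4665, -0.3499], np.float64(0.085))
```

move_arm --series "0 0 0 0 1; 0 0 5 0 1; 0 0 10 0 1; 0 0 13.5 0 1; 0 0 14.8 0 1; 0 0 14.8 0 1; 0 0 14.8 0 -1; 0 0 14.8 0 -1"

```text
time_s: 21.1
position: [0.4676, -0.3503, 0.0317]
tool_rot: [[-1.0, -0.0, 0.002], [-0.0, 1.0, -0.002], [-0.002, -0.002, -1.0]]
ft_force: [0.0, -0.2, -1.1]
grip_width: 0.0516
gripper_force: 0.0
```

move_arm --series "0 0 0 0 -1; 0 0 0 0 -1; 0 0 0 0 -1; 0 0 0 0 -1" --force 50

```text
time_s: 21.6
position: [0.4675, -0.3501, 0.0316]
tool_rot: [[-1.0, -0.001, 0.001], [-0.001, 1.0, -0.001], [-0.001, -0.001, -1.0]]
ft_force: [-1.5, 1.1, 6.0]
grip_width: 0.0385
gripper_force: 49.8
```

move_arm --series "0 0 -1 0 -1; 0 0 -4 0 -1; 0 0 -8 0 -1; 0 0 -12 0 -1; 0 0 -16 0 -1; 0 0 -20 0 -1; 0 0 -22.5 0 -1; 0 0 -23 0 -1"

```text
time_s: 22.6
position: [0.4672, -0.3499, 0.2621]
tool_rot: [[-1.0, -0.0, 0.002], [-0.0, 1.0, -0.002], [-0.002, -0.002, -1.0]]
ft_force: [0.1, 0.6, -2.5]
grip_width: 0.0383
gripper_force: 50.8
```

move_arm --series "-0.6 3 0 0 -1; -1.5 7 0 0 -1; -2.5 12 0 0 -1; -3.6 17 0 0 -1; -4.7 22 0 0 -1; -5.8 27 0 0 -1; -6.6 31 0 0 -1; -7.3 34 0 0 -1"

```text
time_s: 23.6
position: [0.5395, -0.0079, 0.2592]
tool_rot: [[-1.0, -0.001, -0.002], [-0.001, 1.0, 0.001], [0.002, 0.001, -1.0]]
ft_force: [-0.1, 0.1, -2.5]
grip_width: 0.0387
gripper_force: 50.8
```

move_arm --series "-0.4 2 0 0 -1; -0.5 2.6 0 0 -1; -0.5 2.6 0 0 -1; -0.5 2.6 0 0 -1"

```text
time_s: 24.1
position: [0.5448, 0.0155, 0.2601]
tool_rot: [[-1.0, 0.001, -0.001], [0.001, 1.0, -0.0], [0.001, -0.0, -1.0]]
ft_force: [-0.4, -0.1, -2.8]
grip_width: 0.039
gripper_force: 50.8
```

```bash
python3 rel.py .23 r2
```

```text
T [0.5449 0.0155 0.2602] 0.03879823876026313
top sleeve_a None
top gauge None
side sleeve_a 460.0 ([0.5454, 0.0145], np.float64(0.278))
side gauge 333.0 ([0.5455, 0.0161], np.float64(0.076))
```

View pics/r2.png

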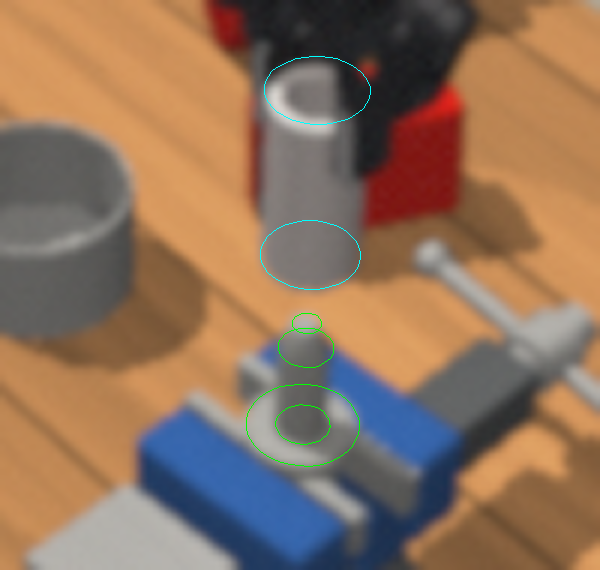

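The wider bore is visible at (315,95). The sleeve is within about 1 mm of the pin axis (bottom centre (311,256), tip (307,323)). I lower it.

move_arm --series "0 0.05 1.2 0 -1; 0 0.05 2.4 0 -1; 0 0.05 3.4 0 -1; 0 0.05 4 0 -1; 0 0.05 4.4 0 -1; 0 0.05 4.7 0 -1; 0 0.05 5 0 -1; 0 0.05 5.2 0 -1"

```text
time_s: 25.4
position: [0.545, 0.0167, 0.2083]
tool_rot: [[-1.0, -0.0, 0.0], [-0.0, 1.0, -0.0], [-0.0, -0.0, -1.0]]
ft_force: [0.4, -0.4, -1.2]
grip_width: 0.0386
gripper_force: 50.8
```

move_arm --series "0 0 0.2 0 -1; 0 0 0.4 0 -1; 0 0 0.6 0 -1; 0 0 0.6 0 -1"

```text
time_s: 25.9
position: [0.5449, 0.0167, 0.2022]
tool_rot: [[-1.0, -0.0, -0.0], [-0.0, 1.0, 0.0], [0.0, 0.0, -1.0]]
ft_force: [-0.5, -0.5, -1.9]
grip_width: 0.0387
gripper_force: 50.8
```

move_arm --series "0 0 0.4 0 -1; 0 0 0.8 0 -1; 0 0 1.2 0 -1; 0 0 1.6 0 -1; 0 0 2 0 -1; 0 0 2 0 -1"

```text
time_s: 26.65
position: [0.5448, 0.0168, 0.182]
tool_rot: [[-1.0, -0.0, -0.001], [-0.0, 1.0, 0.0], [0.001, 0.0, -1.0]]
ft_force: [-0.0, 0.1, -1.9]
grip_width: 0.0385
gripper_force: 50.8
```

move_arm --series "0 0 0.5 0 -1; 0 0 1 0 -1; 0 0 1.4 0 -1; 0 0 1.7 0 -1; 0 0 1.9 0 -1; 0 0 2 0 -1; 0 0 2.1 0 -1; 0 0 2.1 0 -1"

```text
time_s: 27.65
position: [0.5454, 0.0168, 0.1626]
tool_rot: [[-1.0, -0.0, 0.002], [-0.0, 1.0, -0.0], [-0.002, -0.0, -1.0]]
ft_force: [-1.0, 1.3, 6.3]
grip_width: 0.0388
gripper_force: 51.6
```

move_arm --series "0 0 0.1 0 -1; 0 0 0.1 0 -1; 0 0 0.1 0 -1"

```text
time_s: 28.02
position: [0.5456, 0.0168, 0.1625]
tool_rot: [[-1.0, -0.001, 0.004], [-0.001, 1.0, -0.001], [-0.004, -0.001, -1.0]]
ft_force: [-3.0, 2.0, 12.6]
grip_width: 0.0386
gripper_force: 52.1
```

It is fully home on the collar, so this one goes to the tin.

move_arm --series "0 0 -1 0 -1; 0 0 -3 0 -1; 0 0 -5.5 0 -1; 0 0 -8 0 -1; 0 0 -10 0 -1; 0 0 -10 0 -1; -0.4 2 -10 0 -1; -1.2 6 -10 0 -1"

```text
time_s: 29.02
position: [0.5568, 0.0765, 0.2591]
tool_rot: [[-1.0, 0.002, -0.002], [0.002, 1.0, -0.0], [0.002, -0.0, -1.0]]
ft_force: [0.5, 1.1, -1.8]
grip_width: 0.0388
gripper_force: 50.9
```

move_arm --series "-0.9 4 0 0 -1; -1.8 8 0 0 -1; -2.6 12 0 0 -1; -3.4 16 0 0 -1; -4 19 0 0 -1; -4.2 19.8 0 0 -1; -4.2 19.8 0 0 -1"

```text
time_s: 29.9
position: [0.5987, 0.2746, 0.2593]
tool_rot: [[-1.0, -0.001, -0.002], [-0.001, 1.0, -0.001], [0.002, -0.001, -1.0]]
ft_force: [0.0, -0.3, -2.2]
grip_width: 0.0387
gripper_force: 50.9
```

move_arm --series "0 0 4 0 -1; 0 0 9 0 -1; 0 0 14 0 -1; 0 0 16 0 -1; 0 0 16 0 -1; 0 0 16 0 -1"

```text
time_s: 30.65
position: [0.5996, 0.2742, 0.1019]
tool_rot: [[-1.0, 0.0, 0.002], [0.0, 1.0, 0.0], [-0.002, 0.0, -1.0]]
ft_force: [-0.5, -0.3, -2.2]
grip_width: 0.0389
gripper_force: 51.0
```

```bash
python3 - <<'E'
from look import *
im=optics.get_image('side'); T=observe()['position']; print(T)
m=mask_near('tin','side',im,(.599,.2745,.03)); print(m is not None and fit([im],[m],'tin',(.599,.2745,0)))
m=mask_near('sleeve_a','side',im,(T[0],T[1],T[2]+.013)); print(m is not None and fit([im],[m],'sleeve_a',(T[0],T[1],T[2]-.03)))
E
```

```text
[0.59962472 0.27448059 0.10203472]
([0.5998, 0.2741], np.float64(0.166))
([0.5977, 0.2704], np.float64(0.286))
```

move_arm --series "0 0 2.5 0 -1; 0 0 4.5 0 -1; 0 0 5.5 0 -1; 0 0 5.9 0 -1; 0 0 6.2 0 -1; 0 0 6.4 0 -1; 0 0 6.5 0 -1; 0 0 6.5 0 -1"

```text
time_s: 31.8
position: [0.599, 0.2748, 0.0357]
tool_rot: [[-1.0, -0.0, 0.001], [-0.0, 1.0, 0.0], [-0.001, 0.0, -1.0]]
ft_force: [-0.4, -0.2, 0.3]
grip_width: 0.0387
gripper_force: 51.1
```

move_arm --series "0 0 0.1 0 -1; 0 0 0.1 0 -1"

```text
time_s: 32.05
position: [0.5994, 0.2749, 0.0357]
tool_rot: [[-1.0, -0.0, 0.002], [-0.0, 1.0, 0.0], [-0.002, 0.0, -1.0]]
ft_force: [-1.0, 0.3, 6.1]
grip_width: 0.039
gripper_force: 51.6
```

Seated on the tin floor. I release with a limited opening and rise.

move_arm --series "0 0 0 0 -0.1; 0 0 0 0 0.1; 0 0 0 0 0.3; 0 0 0 0 0.3; 0 0 -2 0 0.3; 0 0 -6 0 0.3; 0 0 -11 0 0.3; 0 0 -16 0 0.3"

```text
time_s: 33.05
position: [0.5986, 0.2747, 0.1958]
tool_rot: [[-1.0, -0.0, -0.0], [-0.0, 1.0, -0.0], [0.0, -0.0, -1.0]]
ft_force: [-0.0, 0.2, -0.3]
grip_width: 0.0556
gripper_force: 0.0
```

move_arm --series "3 0 -4 0 0.3; 8 0 -5 0 0.3; 13 0 -5 0 0.3; 15 0 -5 0 0.3; 15 0 -5 0 0.3"

```text
time_s: 33.67
position: [0.448, 0.2749, 0.245]
tool_rot: [[-1.0, -0.001, 0.001], [-0.001, 1.0, 0.0], [-0.001, 0.0, -1.0]]
ft_force: [1.3, 0.4, -0.1]
grip_width: 0.0553
gripper_force: 0.0
```

```bash
python3 - <<'E'
from look import *
im=snap('side','end')
for c in('side','top'):
    optics.get_image(c)
    for n in('sleeve_a','tin','crate','drill','tape','jar'): print(c,n,[(np.round(d['point'],3).tolist(),round(d['score'],2)) for d in spotter.mark_of(n,c)])
E
```

```text
side sleeve_a [([0.394, 0.315, 0.006], 0.7), ([0.597, 0.275, 0.001], 0.53)]
side tin [([0.594, 0.278, -0.001], 0.81)]
side crate [([0.41, 0.562, -0.001], 0.95), ([0.397, 0.316, 0.002], 0.64)]
side drill [([0.755, 0.216, 0.0], 0.72)]
side tape [([0.736, -0.241, 0.003], 0.75)]
side jar [([0.351, -0.163, -0.007], 0.78)]
top sleeve_a [([0.394, 0.317, 0.009], 0.66), ([0.74, -0.242, -0.003], 0.49), ([0.398, 0.319, 0.002], 0.48), ([0.603, 0.276, 0.005], 0.47)]
top tin [([0.598, 0.278, -0.001], 0.57)]
top crate [([0.405, 0.565, 0.001], 0.95), ([0.4, 0.317, 0.003], 0.89)]
top drill [([0.754, 0.205, 0.001], 0.66)]
top tape [([0.545, 0.014, 0.134], 0.4), ([0.391, 0.317, 0.006], 0.18)]
top jar [([0.353, -0.165, 0.004], 0.6), ([0.394, 0.317, 0.007], 0.36)]
```

View pics/end.png

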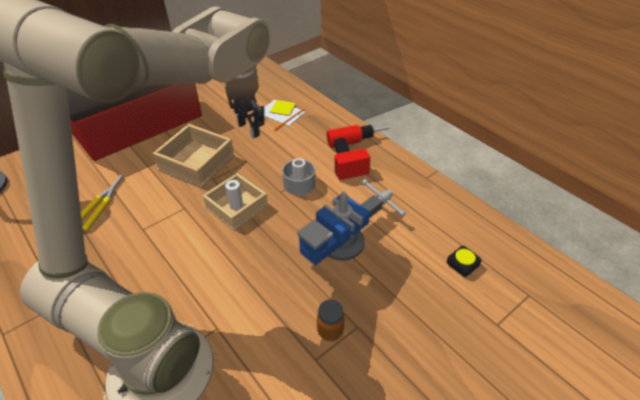

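Final view: the tight sleeve stands in the small crate (234,193) and the fitting one in the tin (298,170). The bystanders have not moved and the arm is clear.

```bash
python3 -c "
from rig import order
print(order.close_job())"
```

```text
the job is handed in; nothing more can be done
None
```

Both sleeves were tried and put away in order: the one that stopped on the taper stands in the small square box and the one that went fully home stands in the tin; the job is handed in at about 35 s, with no verdict returned.

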